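Latch the spice carousel's keeper, bring the marked jar to the front and hold it

ROBOT

A 6-joint arm with a two-finger parallel gripper is mounted at the origin on the work surface. World frame = base frame: x ahead of the robot, y to its left, z up, the work surface at z = 0. Lengths are in m, angles in degrees, forces in N, time in s.
With the tool pointing down it reaches from about 0.25 to 0.775 m from the base axis. Payload 8.9 kg.
Tool frame: the origin (TCP) lies at the very end of the fingers, on their centre line; the grasp point (between the pads) lies 19 mm behind it; z points along the fingers, y is the direction in which the jaws open and shut (so a half turn about z gives the same grasp; the last joint's range is limited). The gripper opens to 85 mm and grips with 20 to 120 N. Pads are 22 mm wide; open, the fingers measure 114 mm over their backs; the gripper's body (76 mm by 85 mm) begins 54 mm behind the grasp point. The pads swing forward as they close: fully open they stand 13 mm farther back than shut.
Start: joints at [-71.981, 16.656, -8.789, 64.555, 0, 82.019], TCP at [0.23, -0.472, 0.231] pointing down, gripper open.
Joint ranges: [-144.48, 144.48], [-52.06, 99.96], [-74.48, 78.29], [-112.23, 115.85], [-86.99, 84.42], [-180, 180]. Speed limits (degrees/s): [127.2, 127.2, 159.86, 180, 180, 180].

INTERFACE

Orientations are given as a 3x3 rotation matrix whose columns are the frame's x, y, z axes.
In Python, from cell import r gives the robot as it stands. The module is installed in compiled form; this text tells all that it offers.
- The arm moves only by the tool drive_tool, never from a script. Its argument "rows" is a list of rows, each a list of 2 entries, a list of its own where there are three numbers: the shift along the world's x, y, z in m, then the turn, a rotation vector about the world's x, y, z in rad. A call has 1 to 8 rows; each row shifts and turns the commanded pose from where the row before left it; what a row does not reach is not made up. A row lasts 1/8 s, in which the tool goes at most 62.5 mm and 10.7 degrees, less where a joint would pass 70% of its speed; a pose out of reach is approached as far as the arm can. A call is refused whole if a number of a shift passes 0.0625 or a number of a turn 0.188, either way. A call with a gripper value outside its range is refused whole. "hand" is the closure, from 0 (fully open) to 1 (shut), set as the call begins (left out, the last holds). The fingers move at their own pace and stop on an object; "force" is the grip in N (left out, the last holds). Time passes only in rows, so rows that do not move let the fingers close. It gives the time, the measured TCP pose, the force and the opening at its end, in the units of the state.
- r.state(): the state, without advancing time (a new reading comes with each control period).
- r.get_image(name): name is "scene" or "top" or "wrist"; returns (picture, depth): 400x640x3 uint8, red, green, blue; 400x640 float32, m along the optical axis (not along the pixel's ray), 0 where there is no reading.
- r.calibration(name): a dict with "K" (3x3 intrinsics, pixels), "rvec" (rotation vector, rad) and "tvec" (3), from world to camera coordinates, as OpenCV has them; the wrist camera has in their place "T_tool_cam" (4x4, takes a point from camera to tool coordinates, whose origin is the TCP and whose axes are the flange's). Camera axes: x right, y down, z forward; pixel columns grow to the right and rows downward; lengths in m; the calibration is good to about 2 mm. The wrist camera is an equidistant fisheye: a pixel r from the principal point sees the ray r / f radians off the axis. A picture is of the moment at which its call begins: read the wrist's pose just before it. calibration takes no time and is no camera call.
- r.hand_in(): hands the job in, once; it reports no verdict.
Trained networks look in the newest picture that a camera, given by its name, has taken for a name from the list of things; names that differ only in an ending like _2 or _b are one class to them, and where a whole thing is asked for, a point or a joint stands for the part that bears it (a point fixed in the world has none). Each returns a list of dicts, best first, with "conf" (0 to 1); they miss things now and then, are a little off and sometimes report something else, mostly with a low value. They report only what shows in the picture. A call takes as long as a camera call.
- r.boxes_of(camera, label): "position" ([x, y, z] in m, in world coordinates, good to about 4 mm: the middle of the surface that is visible of it).
- r.trace(camera, label): "mask" (400x640 bool, what is visible of it).
The state is a dict: "time": time; "qpos": joint angles; "qd": joint speeds; "tau": joint torques, N m; "position": TCP position; "tool_rot": TCP orientation; "contact_force": force on the tool from outside, world axes, zero at the start; "ft_torque": the same for the moment, N m; "opening": finger opening in m.
Only numpy, scipy, OpenCV 4.12 (cv2) and the standard library are available. Lean on these libraries where they do the work, as an engineer would, in place of code of your own. Each camera call takes 0.05 s, during which the arm holds its last target.

TASK

Swing the blue keeper bar on the spice carousel shut across the orange-lidded jar until it clicks home in its catch. Then grip the black handle on top of the carousel and turn the turntable until the orange-lidded jar faces squarely to the red pointer on the front of the base. Finish there holding on: keep gripping the handle with the turntable still, and leave the dispenser, nail brush, sugar bowl and whisk where they are.

Things in the scene. Friction and masses are not known exactly. Their poses are not given: they have to be found in the camera images.
- base: fixed round base plate of the carousel, light wood, 230 mm diameter, 12 mm thick; origin at the centre of its underside on the sill (z = 0), on the turntable's vertical axis. Its own -x axis is the carousel's front, where a red pointer sticks out to 151 mm from the axis. Bolted down
- turn (a joint): angle of the turntable about the base's vertical axis, rad: 0 = orange-lidded jar exactly at the red pointer, positive = anticlockwise seen from above. Turns either way with a steady friction of about 0.2 N m and stays where left. Wooden disc, 210 mm diameter, upper face 26 mm above the sill
- jar_front (a point): small orange tick on the turntable's upper face in front of the orange-lidded jar, 100 mm from the axis. The turntable carries four white jars (42 mm diameter, tops 96 mm above the sill) fixed 90 degrees apart, their centres 60 mm from the axis: one with an orange lid, three with grey lids
- front_mark (a point): point fixed to the base, straight in from the red pointer, 100 mm from the axis and at the height of the turntable's upper face; jar_front coincides with it when the jar faces front
- handle (a point): black upright bar handle on top of the turntable's centre column: 52 mm long along its own x, 14 mm thick along its own y, 38 mm tall; origin at the centre of its underside, 128 mm above the sill. Turns with the turntable; all below it is lower than 97 mm apart from the 12 mm column. The orange-lidded jar lies on its -x side
- keeper (a joint): angle of the blue keeper bar on its vertical hinge at the turntable's rim, rad: 0 = shut across the front of the orange-lidded jar, up to 1.6 = swung open beyond the rim. Opening turns it clockwise seen from above. It stays where left (friction 0.015 N m); over the last 0.14 rad it rides over a sprung ball catch (0.1 to 0.15 N m), which then keeps it shut against a stop at 0
- keeper_hinge (a point): point on the keeper's hinge axis, at the bar's mid-height, 70 mm above the sill and 97 mm from the turntable's axis. The bar is 6 mm thick, 14 mm tall (63 to 77 mm above the sill) and reaches 85 mm from the hinge
- keeper_mid (a point): middle of the keeper bar, 45 mm from the hinge axis along the bar, on its centre line. Shut, it lies 89 mm from the turntable's axis, and a push here points almost straight at that axis, so it does not turn the table
- keeper_tip (a point): free end of the keeper bar, 85 mm from the hinge axis, on its centre line
- dispenser: empty stainless push dispenser with chrome pump, 68 mm diameter, 170 mm tall, loose; origin at the centre of its underside. Leave alone
- brush: grey plastic nail brush, 90 x 38 x 47 mm, loose; origin at the centre of its underside. Leave alone
- sugar_bowl: blue ceramic sugar bowl with white lid, 94 mm diameter, 99 mm tall, loose; origin at the centre of its underside. Leave alone
- whisk: small flat steel whisk, about 200 x 52 x 12 mm, lying flat, loose; origin near its middle on the sill. Leave alone

How it is judged:
By the outcome, as a careful person would: the job done as asked, in the order asked, and still so for the second after the job is handed in, while the arm keeps its last pose, push and grip.
It also fails if it takes over 48 s, if anything falls off the work surface, if the arm or the gripper's body presses on something with over 40 N, if the wrist force passes 120 N, or if a joint passes its speed limit or range.

## Working session

There is one attempt and no reset: what is moved stays moved. The work goes in short steps, Python scripts to look and compute and a tool call to move; the robot and the scene stay as the last step left them, time stands still between calls to the robot, and variables do not carry over. Pictures are saved under pics/ and viewed, and the job is handed in when it is done.

Besides the shell and the picture viewer there is one more tool, called after "Request:" in YAML: its name, and indented under it one key for each argument. drive_tool: Moves the arm, as the interface text tells. Its arguments: {"type":"object","properties":{"rows":{"type":"array","items":{"type":"array"}},"hand":{"type":"number"},"force":{"type":"number"}},"required":["rows"]}

```bash
mkdir -p pics; cat > h.py <<'E'
import numpy as np, cv2
from cell import r
def save(n,img): cv2.imwrite('pics/'+n,cv2.cvtColor(img,cv2.COLOR_RGB2BGR))
def world(cam,u,v,d):
    c=r.calibration(cam);K=np.array(c['K']);R=cv2.Rodrigues(np.array(c['rvec'],float))[0];t=np.array(c['tvec'],float).ravel()
    p=np.array([(u-K[0,2])/K[0,0]*d,(v-K[1,2])/K[1,1]*d,d]);return R.T@(p-t)
def proj(cam,P):
    c=r.calibration(cam);return cv2.projectPoints(np.array(P,float).reshape(-1,1,3),np.array(c['rvec'],float),np.array(c['tvec'],float),np.array(c['K'],float),None)[0].reshape(-1,2)
E
python3 - <<'E'
from h import *
s=r.state();print(s['time'],s['position'],s['opening'],s['contact_force'])
for c in('scene','top'):
    im,d=r.get_image(c);save(c+'0.png',im);np.save(c+'d.npy',d)
    for l in('base','jar_front','handle','keeper','keeper_tip','keeper_mid','keeper_hinge','dispenser','brush','sugar_bowl','whisk'):
        print(c,l,[(np.round(x['position'],4).tolist(),round(x['conf'],2)) for x in r.boxes_of(c,l)[:2]])
print(r.state()['time'])
E
```

```text
0.0 [ 0.23000041 -0.47146047  0.23073952] 0.08555995739925497 [-0.01009178  0.04036233  0.22529501]
scene base [([0.5254, 0.0257, 0.0285], 0.91), ([0.7861, 0.129, 0.0069], 0.66)]
scene jar_front [([0.6225, 0.4051, 0.1032], 0.64), ([0.5123, 0.0281, 0.0295], 0.63)]
scene handle [([0.5147, 0.0317, 0.0277], 0.61), ([0.4316, -0.0489, 0.0777], 0.57)]
scene keeper [([0.4306, -0.0495, 0.077], 0.67)]
scene keeper_tip [([0.4347, -0.0501, 0.0793], 0.5)]
scene keeper_mid [([0.5149, 0.0332, 0.0293], 0.67)]
scene keeper_hinge [([0.7856, 0.1318, 0.0068], 0.54), ([0.4303, -0.0472, 0.0736], 0.42)]
scene dispenser [([0.6217, 0.4072, 0.1036], 0.63)]
scene brush [([0.4295, 0.2692, 0.0233], 0.53)]
scene sugar_bowl [([0.4886, -0.3807, 0.0695], 0.63), ([0.4295, 0.269, 0.025], 0.63)]
scene whisk [([0.7857, 0.1324, 0.0042], 0.78)]
top base [([0.4288, -0.0469, 0.0773], 0.73), ([0.4963, 0.0441, 0.0246], 0.67)]
top jar_front [([0.5019, 0.0419, 0.0252], 0.57)]
top handle [([0.5052, 0.046, 0.0229], 0.62)]
top keeper [([0.4282, -0.0425, 0.0771], 0.66), ([0.7829, 0.1251, 0.0094], 0.46)]
top keeper_tip [([0.4254, -0.0484, 0.0737], 0.39)]
top keeper_mid [([0.5029, 0.0455, 0.0212], 0.59)]
top keeper_hinge []
top dispenser [([0.6006, 0.4113, 0.1168], 0.57)]
top brush [([0.4246, 0.2637, 0.0277], 0.66)]
top sugar_bowl [([0.4714, -0.3694, 0.0646], 0.72)]
top whisk [([0.7829, 0.1271, 0.0074], 0.88)]
1.2
```

View pics/scene0.png

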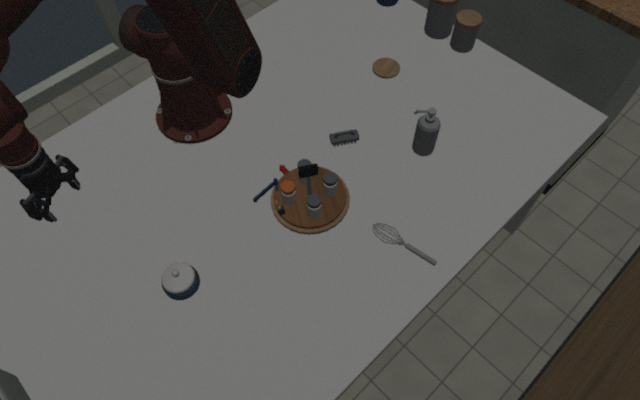

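View pics/top0.png

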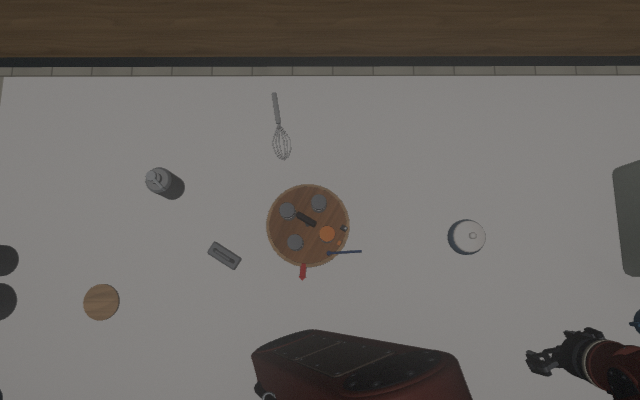

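```bash
python3 - <<'E'
from h import *
im=cv2.imread('pics/top0.png');d=np.load('topd.npy')
c=cv2.resize(im[170:290,250:380],None,fx=6,fy=5,interpolation=cv2.INTER_CUBIC);c=cv2.convertScaleAbs(c,alpha=2);cv2.imwrite('pics/topz.png',c)
im2=cv2.imread('pics/scene0.png')
c=cv2.resize(im2[150:240,240:360],None,fx=6,fy=6,interpolation=cv2.INTER_CUBIC);c=cv2.convertScaleAbs(c,alpha=2);cv2.imwrite('pics/scz.png',c)
hsv=cv2.cvtColor(im,cv2.COLOR_BGR2HSV)
W=np.zeros((400,640,3))
cal=r.calibration('top');K=np.array(cal['K']);R=cv2.Rodrigues(np.array(cal['rvec']))[0];t=np.array(cal['tvec']).ravel()
v,u=np.mgrid[:400,:640];p=np.stack([(u-K[0,2])/K[0,0]*d,(v-K[1,2])/K[1,1]*d,d],-1);W=(p-t)@R
np.save('W.npy',W)
print(K[0,0], W[225,307],W[120,200])
roi=np.zeros((400,640),bool);roi[170:290,250:380]=1
def show(n,m):
    m=m&roi;P=W[m];print(n,m.sum(),P.mean(0).round(4),np.median(P,0).round(4),P.std(0).round(3));return m,P
H,S,V=[hsv[...,i].astype(int) for i in range(3)]
m,P=show('blue',(H>100)&(H<130)&(S>90)); 
print(np.c_[np.argwhere(m),P.round(3)][::4])
show('red',((H<5)|(H>174))&(S>150))
show('orange',(H>5)&(H<16)&(S>200)&(W[...,2]>.07))
show('handle',(W[...,2]>.15))
for a,b in((.005,.018),(.02,.035)):
    m,P=show('z%s'%a,(W[...,2]>a)&(W[...,2]<b)&(S>60))
    cn=max(cv2.findContours(m.astype(np.uint8),0,2)[0],key=len)
m=((S>60)&(H<20)&roi).astype(np.uint8)
cn=max(cv2.findContours(m,0,1)[0],key=cv2.contourArea);print(cv2.fitEllipse(cn),cv2.fitEllipse(cv2.convexHull(cn)))
E
```

```text
447.73087085492466 [0.5025025  0.04435126 0.06115706] [ 0.8145525   0.35868047 -0.00381813]
blue 1 [ 0.4314 -0.067   0.0769] [ 0.4314 -0.067   0.0769] [0. 0. 0.]
[[ 2.52e+02  3.50e+02  4.31e-01 -6.70e-02  7.70e-02]]
red 0 [nan nan nan] [nan nan nan] [nan nan nan]
orange 0 [nan nan nan] [nan nan nan] [nan nan nan]
handle 187 [0.4736 0.0344 0.4688] [0.5021 0.0364 0.1662] [0.055 0.019 0.484]
z0.005 761 [0.4843 0.0496 0.0117] [0.4664 0.056  0.0117] [0.081 0.073 0.002]
z0.02 3425 [0.5057 0.0447 0.026 ] [0.5055 0.0452 0.0259] [0.055 0.054 0.002]
((306.7255859375, 226.28846740722656), (78.98297119140625, 86.86262512207031), 18.950340270996094) ((306.9307556152344, 228.76414489746094), (80.31486511230469, 92.83258056640625), 5.568884372711182)<stdin>:14: RuntimeWarning: Mean of empty slice.
  ret = um.true_divide(
  return _methods._mean(a, axis=axis, dtype=dtype,
  ret = _var(a, axis=axis, dtype=dtype, out=out, ddof=ddof,
  arrmean = um.true_divide(arrmean, div, out=arrmean,
  ret = um.true_divide(
```

View pics/topz.png

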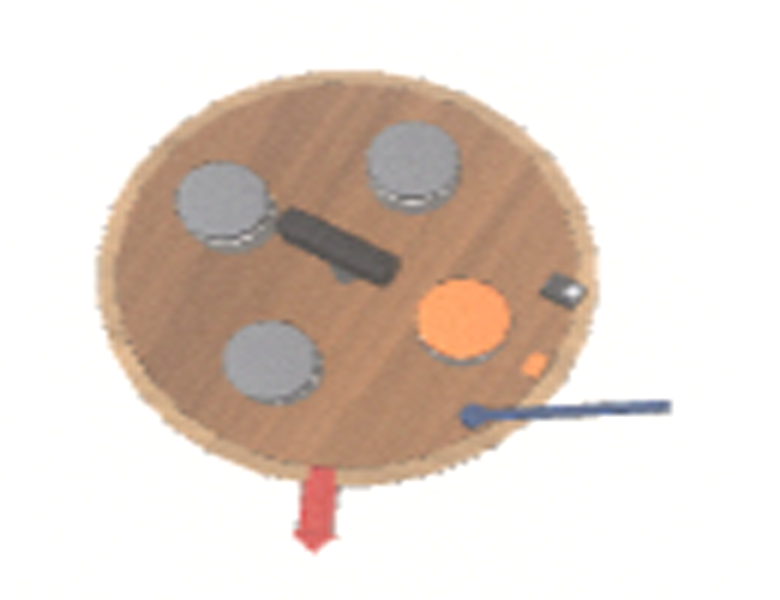

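View pics/scz.png

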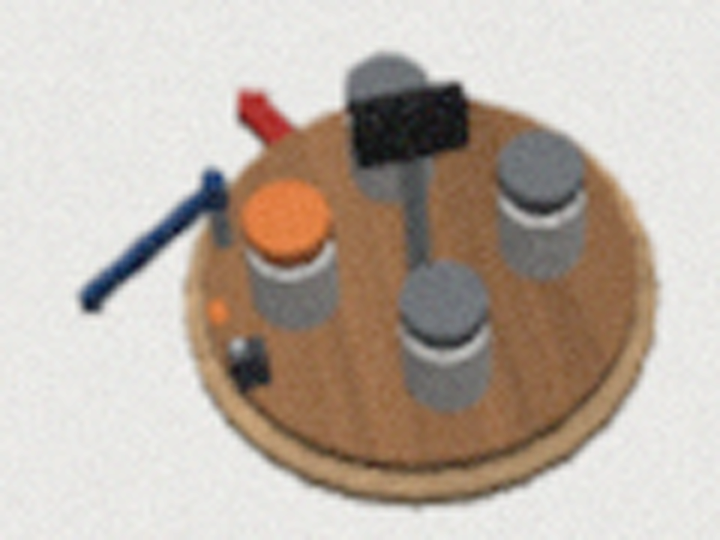

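```bash
cat >> h.py <<'E'
def atz(cam,u,v,z):
    c=r.calibration(cam);K=np.array(c['K']);R=cv2.Rodrigues(np.array(c['rvec'],float))[0];t=np.array(c['tvec'],float).ravel()
    o=-R.T@t;dr=R.T@np.array([(u-K[0,2])/K[0,0],(v-K[1,2])/K[1,1],1]);return o+dr*(z-o[2])/dr[2]
E
python3 - <<'E'
from h import *
W=np.load('W.npy')
f=lambda x,y,z,n:print(n,atz('top',x/6+250-.42,y/5+170-.4,z).round(4))
f(470,416,.08,'hinge');f(669,406,.077,'tip')
f(535,364,.026,'tick');f(463,319,.096,'lid');f(413,168,.096,'g1');f(222,202,.096,'g2');f(272,362,.096,'g3')
f(338,247,.166,'handle');f(290,224,.166,'h1');f(388,270,.166,'h2')
f(316,552,.008,'pointer tip');f(321,470,.008,'pointer root')
f(97,275,.012,'L');f(598,275,.012,'R');f(345,70,.012,'T');f(348,487,.012,'B')
# scene
g=lambda x,y,z,n:print('sc',n,atz('scene',x/6+240-.42,y/6+150-.42,z).round(4))
g(212,188,.08,'hinge');g(90,300,.07,'tip');g(218,311,.026,'tick');g(288,220,.096,'lid');g(444,300,.096,'g1');g(541,167,.096,'g2')
g(240,95,.008,'ptip')
m=np.zeros((400,640),bool);m[200:240,290:325]=1
q=W[m&(W[...,2]>.155)&(W[...,2]<.18)];print('handle pc',len(q),q.mean(0),(q[:,:2].max(0)+q[:,:2].min(0))/2)
a=cv2.minAreaRect(q[:,:2].astype(np.float32)*1000);print(a)
# base circle: points z .008-.016 & disc z
for z,rr in((.026,.105),):
    q=W[170:290,250:380].reshape(-1,3);q=q[(q[:,2]>.022)&(q[:,2]<.03)]
    h=cv2.minEnclosingCircle((q[:,:2]*1000).astype(np.float32));print(h)
E
```

```text
hinge [ 0.4292 -0.0102  0.08  ]
tip [ 0.4345 -0.0955  0.077 ]
tick [ 0.459  -0.0404  0.026 ]
lid [ 0.4776 -0.0071  0.096 ]
g1 [0.5554 0.0141 0.096 ]
g2 [0.5377 0.0961 0.096 ]
g3 [0.4558 0.0738 0.096 ]
handle [0.5066 0.0439 0.166 ]
h1 [0.5178 0.0633 0.166 ]
h2 [0.4955 0.0238 0.166 ]
pointer tip [0.3591 0.0581 0.008 ]
pointer root [0.4028 0.0561 0.008 ]
L [0.5084 0.1592 0.012 ]
R [ 0.5085 -0.0701  0.012 ]
T [0.6231 0.0461 0.012 ]
B [0.3937 0.0437 0.012 ]
sc hinge [ 0.4328 -0.0172  0.08  ]
sc tip [ 0.4347 -0.0944  0.07  ]
sc tick [ 0.457  -0.0413  0.026 ]
sc lid [ 0.4798 -0.0098  0.096 ]
sc g1 [0.5609 0.0116 0.096 ]
sc g2 [0.5396 0.0932 0.096 ]
sc ptip [0.3583 0.0571 0.008 ]
handle pc 127 [0.50831976 0.04445517 0.16489898] [0.50858648 0.04500906]
((508.619384765625, 44.470947265625), (51.14748764038086, 14.072765350341797), 59.54472351074219)
((508.8037414550781, 44.29066467285156), 104.671630859375)
```

```bash
python3 - <<'E'
from h import *
s=r.state();R=np.array(s['tool_rot']);print(R.round(3),np.degrees(np.arctan2(R[1,0],R[0,0])),np.round(s['qpos'],2))
E
```

```text
[[ 0.899  0.438  0.   ]
 [ 0.438 -0.899  0.   ]
 [ 0.    -0.    -1.   ]] 26.002770189491436 [-71.98  16.66  -8.79  64.56   0.    82.02]
```

Request:
drive_tool:
  rows:
    - [[0.0,0.0,0.0],[0,0,0.18]]
    - [[0.0,0.0,0.0],[0,0,0.0]]
  hand: 1
  force: 40

```text
time: 1.45
position: [0.2302, -0.4719, 0.2313]
tool_rot: [[0.806, 0.591, 0.0], [0.591, -0.806, 0.0], [0.0, -0.0, -1.0]]
contact_force: [-0.5, -0.2, 0.1]
opening: 0.0514
```

```bash
python3 - <<'E'
from h import *
s=r.state();R=np.array(s['tool_rot']);print(R.round(3),np.degrees(np.arctan2(R[1,0],R[0,0])),np.round(s['qpos'],2),s['position'])
E
```

```text
[[ 0.806  0.591  0.   ]
 [ 0.591 -0.806  0.   ]
 [ 0.    -0.    -1.   ]] 36.258344395219474 [-71.98  16.66  -8.79  64.56   0.    71.76] [ 0.23016591 -0.47185412  0.23130298]
```

Request:
drive_tool:
  rows:
    - [[0.0083,0.0207,0],[0,0,0.178]]
    - [[0.0083,0.0207,0],[0,0,0.178]]
    - [[0.0083,0.0207,0],[0,0,0.178]]
    - [[0.0083,0.0207,0],[0,0,0.178]]
    - [[0.0083,0.0207,0],[0,0,0.178]]
    - [[0.0083,0.0207,0],[0,0,0.178]]
    - [[0.0083,0.0207,0],[0,0,0.178]]
    - [[0.0083,0.0207,0],[0,0,0.178]]

```text
time: 2.45
position: [0.2968, -0.3056, 0.2314]
tool_rot: [[-0.469, 0.883, 0.0], [0.883, 0.469, -0.0], [-0.0, 0.0, -1.0]]
contact_force: [0.2, -0.0, 1.2]
opening: 0.0004
```

Request:
drive_tool:
  rows:
    - [[0.0083,0.0207,0],[0,0,0.178]]
    - [[0.0083,0.0207,0],[0,0,0.178]]
    - [[0.0083,0.0207,0],[0,0,0.178]]
    - [[0.0083,0.0207,0],[0,0,0.178]]
    - [[0.0083,0.0207,0],[0,0,0.178]]
    - [[0.0083,0.0207,0],[0,0,0.178]]
    - [[0.0083,0.0207,0],[0,0,0.178]]
    - [[0.0083,0.0207,0],[0,0,0.178]]

```text
time: 3.45
position: [0.3632, -0.14, 0.2314]
tool_rot: [[-0.942, -0.335, 0.0], [-0.335, 0.942, -0.0], [-0.0, -0.0, -1.0]]
contact_force: [0.0, 0.7, -0.4]
opening: -0.0001
```

Request:
drive_tool:
  rows:
    - [[0.0083,0.0207,0],[0,0,0.178]]
    - [[0.0083,0.0207,0],[0,0,0.178]]
    - [[0.0083,0.0207,-0.02],[0,0,0.178]]
    - [[0.0083,0.0207,-0.02],[0,0,0.178]]
    - [[0,0,0],[0,0,0]]

```text
time: 4.08
position: [0.3955, -0.0567, 0.1904]
tool_rot: [[-0.497, -0.868, -0.002], [-0.868, 0.497, 0.001], [0.0, 0.002, -1.0]]
contact_force: [0.0, 0.2, -0.2]
opening: -0.0001
```

```bash
python3 - <<'E'
from h import *
im,d=r.get_image('wrist');save('w1.png',im)
im,d=r.get_image('top');cv2.imwrite('pics/t1.png',cv2.convertScaleAbs(cv2.resize(im[170:290,250:380][:,:,::-1],None,fx=5,fy=5,interpolation=2),alpha=2))
E
```

```text
(no output)
```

View pics/w1.png

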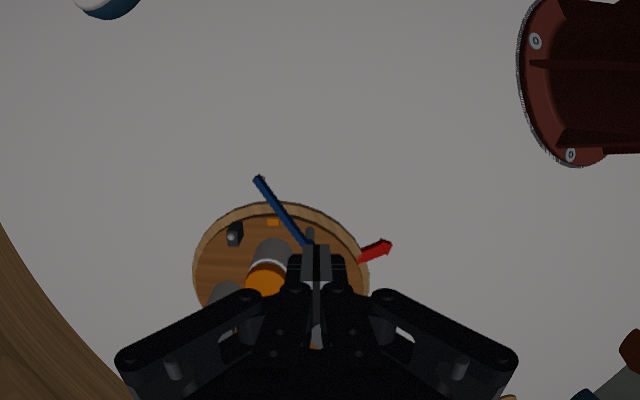

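View pics/t1.png

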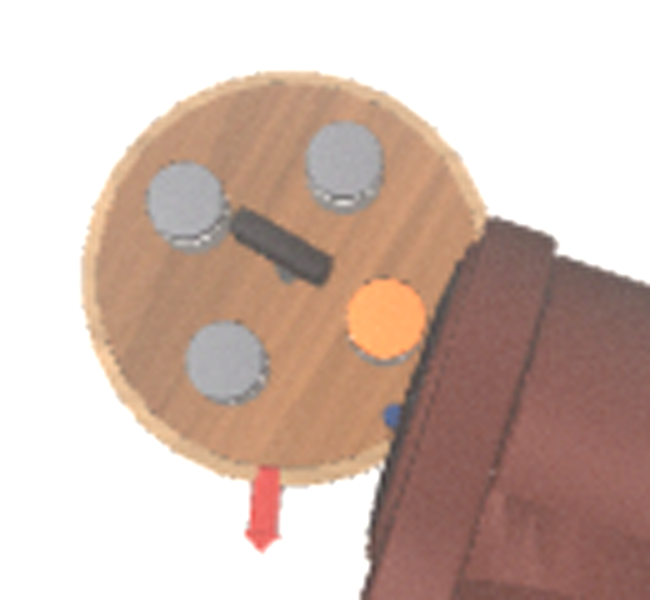

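Request:
drive_tool:
  rows:
    - [[0,0,-0.03],[0,0,0]]
    - [[0,0,-0.035],[0,0,0]]
    - [[0,0,-0.035],[0,0,0]]
    - [[0,0,-0.03],[0,0,0]]
    - [[0,0,-0.005],[0,0,0]]
    - [[0,0,0],[0,0,0]]

```text
time: 4.92
position: [0.3967, -0.0585, 0.0571]
tool_rot: [[-0.498, -0.867, 0.001], [-0.867, 0.498, -0.0], [-0.0, -0.001, -1.0]]
contact_force: [1.1, -0.0, -0.4]
opening: -0.0001
```

```bash
python3 - <<'E'
from h import *
im,d=r.get_image('wrist');save('w2.png',im)
im,d=r.get_image('scene');cv2.imwrite('pics/s2.png',cv2.convertScaleAbs(cv2.resize(im[120:240,210:360][:,:,::-1],None,fx=5,fy=5,interpolation=2),alpha=2))
E
```

```text
(no output)
```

View pics/w2.png

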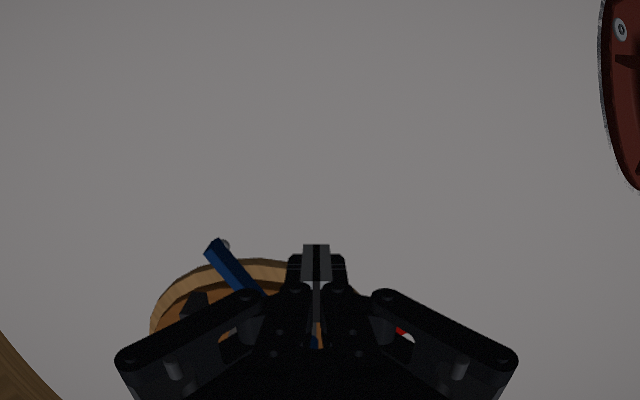

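View pics/s2.png

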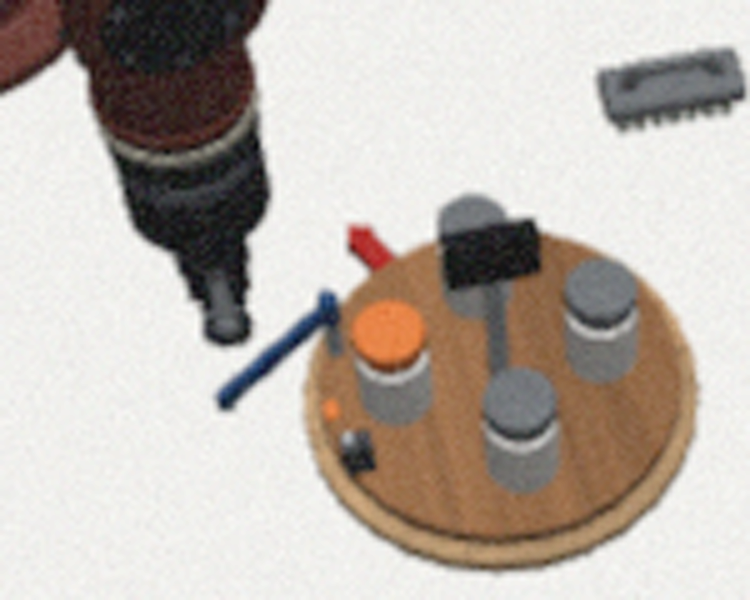

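Request:
drive_tool:
  rows:
    - [[0.007,-0.002,0],[0,0,0]]
    - [[0.007,-0.002,0],[0,0,0]]
    - [[0.007,-0.002,0],[0,0,0]]
    - [[0.007,-0.002,0],[0,0,0]]
    - [[0.007,-0.002,0],[0,0,0]]
    - [[0.007,-0.002,0],[0,0,0]]
    - [[0.006,-0.002,0],[0,0,0]]
    - [[0,0,0],[0,0,0]]

```text
time: 6.02
position: [0.4447, -0.0721, 0.0563]
tool_rot: [[-0.496, -0.868, 0.0], [-0.868, 0.496, -0.0], [-0.0, -0.0, -1.0]]
contact_force: [-0.4, 0.4, 0.6]
opening: 0.0
```

```bash
python3 - <<'E'
from h import *
im,d=r.get_image('wrist');save('w3.png',im)
im,d=r.get_image('scene');cv2.imwrite('pics/s3.png',cv2.convertScaleAbs(cv2.resize(im[120:240,210:360][:,:,::-1],None,fx=5,fy=5,interpolation=2),alpha=2))
E
```

```text
(no output)
```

View pics/s3.png

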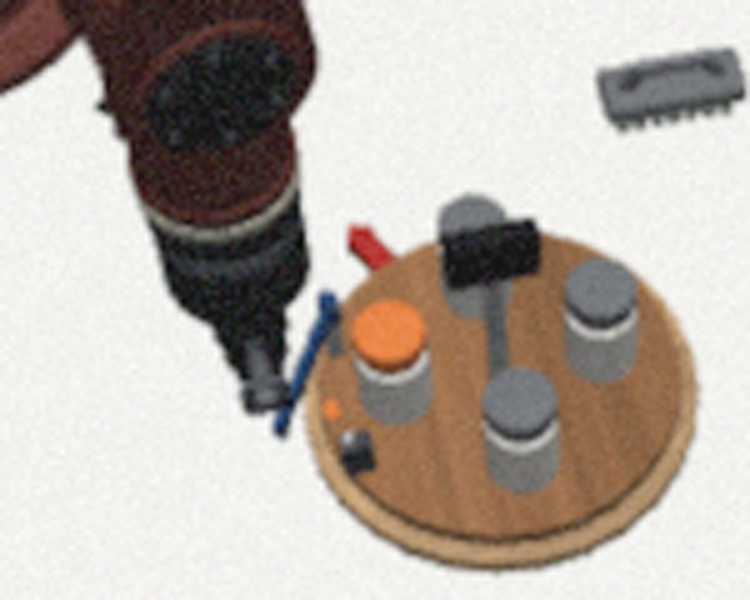

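Request:
drive_tool:
  rows:
    - [[0.0025,0.0035,0],[0,0,0]]
    - [[0.0025,0.0035,0],[0,0,0]]
    - [[0.0025,0.0035,0],[0,0,0]]
    - [[0.0025,0.0035,0],[0,0,0]]
    - [[0.002,0.0035,0],[0,0,0]]
    - [[0.002,0.0035,0],[0,0,0]]
    - [[0,0,0],[0,0,0]]

```text
time: 7.0
position: [0.4583, -0.0505, 0.0563]
tool_rot: [[-0.495, -0.869, 0.0], [-0.869, 0.495, 0.0], [-0.0, 0.0, -1.0]]
contact_force: [0.1, -0.7, -0.2]
opening: 0.0001
```

Request:
drive_tool:
  rows:
    - [[0.001,0.0017,0],[0,0,0]]
    - [[0.001,0.0017,0],[0,0,0]]
    - [[0,0,0],[0,0,0]]

```text
time: 7.38
position: [0.4602, -0.0473, 0.0563]
tool_rot: [[-0.496, -0.869, 0.0], [-0.869, 0.496, 0.0], [-0.0, 0.0, -1.0]]
contact_force: [-0.8, -0.0, -0.3]
opening: 0.0001
```

```bash
python3 - <<'E'
from h import *
im,d=r.get_image('scene');cv2.imwrite('pics/s4.png',cv2.convertScaleAbs(cv2.resize(im[120:240,210:360][:,:,::-1],None,fx=5,fy=5,interpolation=2),alpha=2))
E
```

```text
(no output)
```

View pics/s4.png

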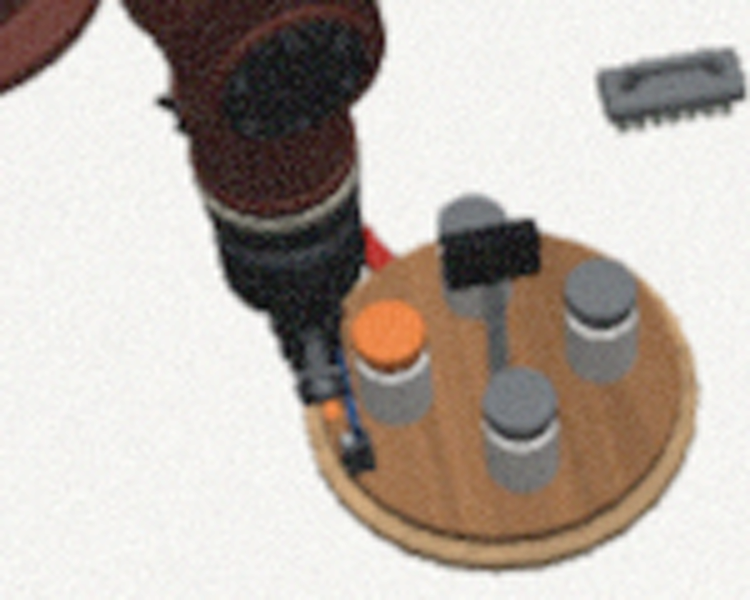

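Request:
drive_tool:
  rows:
    - [[0.0008,0.0013,0],[0,0,0]]
    - [[0.0008,0.0013,0],[0,0,0]]
    - [[0,0,0],[0,0,0]]

```text
time: 7.8
position: [0.4609, -0.0462, 0.0562]
tool_rot: [[-0.496, -0.868, -0.002], [-0.868, 0.496, -0.003], [0.004, 0.0, -1.0]]
contact_force: [-4.7, -8.1, 2.6]
opening: -0.0
```

Request:
drive_tool:
  rows:
    - [[0.0005,0.0009,0],[0,0,0]]
    - [[0,0,0],[0,0,0]]

```text
time: 8.05
position: [0.4609, -0.046, 0.0562]
tool_rot: [[-0.497, -0.868, -0.003], [-0.868, 0.497, -0.005], [0.006, 0.0, -1.0]]
contact_force: [-6.5, -12.4, 3.2]
opening: -0.0002
```

Request:
drive_tool:
  rows:
    - [[-0.005,-0.009,0],[0,0,0]]
    - [[-0.01,-0.017,0],[0,0,0]]
    - [[-0.01,-0.017,0.02],[0,0,0]]
    - [[0,0,0.05],[0,0,0]]
    - [[0,0,0.05],[0,0,0]]
    - [[0,0,0.05],[0,0,0]]
    - [[0,0,0],[0,0,0]]
  hand: 0

```text
time: 8.93
position: [0.4394, -0.0877, 0.2298]
tool_rot: [[-0.496, -0.869, 0.007], [-0.869, 0.496, -0.002], [-0.002, -0.007, -1.0]]
contact_force: [0.7, -1.2, -0.1]
opening: 0.0852
```

```bash
python3 - <<'E'
from h import *
s=r.state();print(s['position'])
im,d=r.get_image('scene');cv2.imwrite('pics/s5.png',cv2.convertScaleAbs(cv2.resize(im[140:240,250:360][:,:,::-1],None,fx=6,fy=6,interpolation=2),alpha=2))
im,d=r.get_image('top');cv2.imwrite('pics/t5.png',cv2.convertScaleAbs(cv2.resize(im[170:290,250:380][:,:,::-1],None,fx=5,fy=5,interpolation=2),alpha=2))
im,d=r.get_image('wrist');save('w5.png',im)
E
```

```text
[ 0.43940343 -0.08772102  0.22980963]
```

View pics/s5.png

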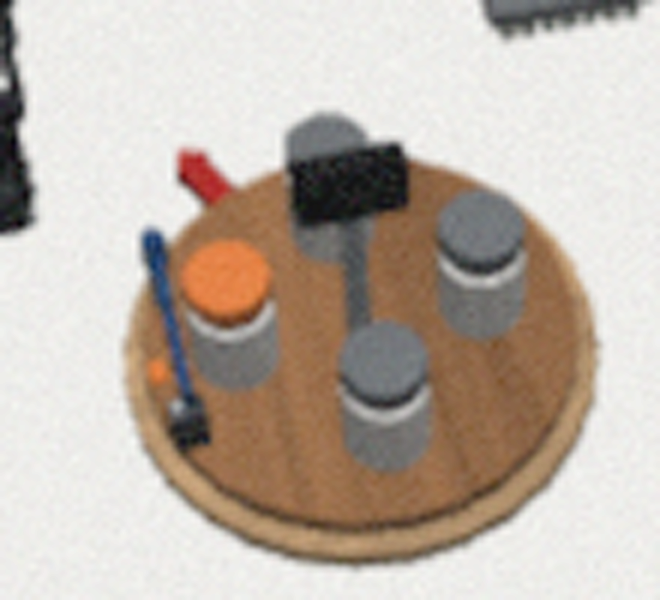

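View pics/t5.png

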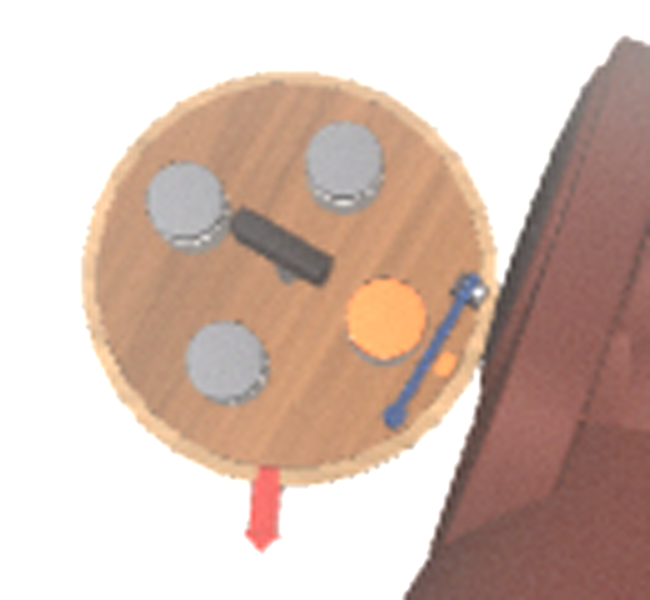

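View pics/w5.png

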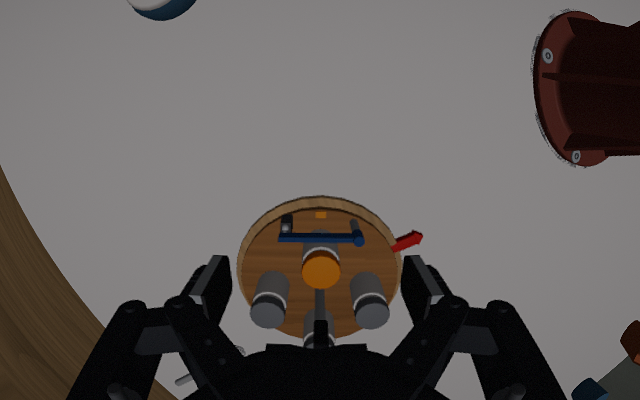

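Request:
drive_tool:
  rows:
    - [[0.017,0.033,0],[0,0,-0.01]]
    - [[0.017,0.033,0],[0,0,0]]
    - [[0.017,0.033,0],[0,0,0]]
    - [[0.0176,0.033,0],[0,0,0]]
    - [[0,0,0],[0,0,0]]

```text
time: 9.7
position: [0.5057, 0.0469, 0.2246]
tool_rot: [[-0.502, -0.865, -0.003], [-0.865, 0.502, 0.001], [0.001, 0.003, -1.0]]
contact_force: [0.2, -1.0, 0.4]
opening: 0.0853
```

```bash
python3 - <<'E'
from h import *
s=r.state();print(s['position'],s['tool_rot'],s['qpos'])
im,d=r.get_image('wrist');save('w6.png',im)
f=lambda x,y,z,n:print(n,atz('top',x/5+250-.4,y/5+170-.4,z).round(4))
f(394,415,.08,'hinge');f(467,288,.077,'tip');f(444,364,.026,'tick')
E
```

```text
[0.50567291 0.04687879 0.22456376] [[-5.01833436e-01 -8.64960427e-01 -2.58121459e-03]
 [-8.64963986e-01  5.01833485e-01  6.75546732e-04]
 [ 7.11018723e-04  2.57166959e-03 -9.99996440e-01]] [-2.97671147e+00  1.51446218e+01 -1.19055682e+01  6.30995134e+01
  3.09736781e-02 -6.28553177e+01]
hinge [ 0.4297 -0.0114  0.08  ]
tip [ 0.4952 -0.0496  0.077 ]
tick [ 0.459  -0.0394  0.026 ]
```

View pics/w6.png

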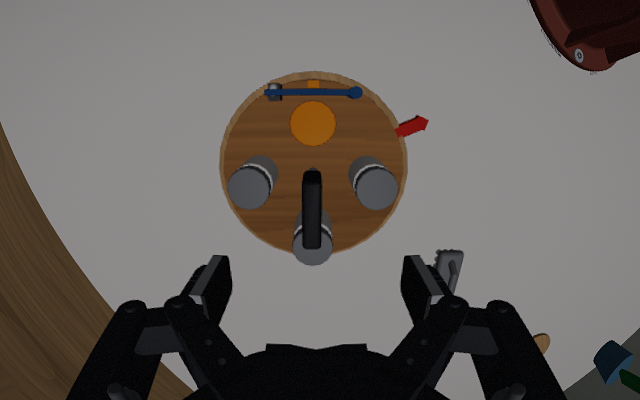

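```bash
cat >> h.py <<'E'
def wpos(u,v,z,s):
    c=r.calibration('wrist');K=np.array(c['K']);T=np.array(c['T_tool_cam'])
    a,b=(u-K[0,2])/K[0,0],(v-K[1,2])/K[1,1];th=np.hypot(a,b);d=np.array([a/th*np.sin(th),b/th*np.sin(th),np.cos(th)])
    R=np.array(s['tool_rot']);d=R@T[:3,:3]@d;o=R@T[:3,3]+np.array(s['position']);return o+d*(z-o[2])/d[2]
E
python3 - <<'E'
from h import *
s=r.state();f=lambda u,v,z,n:print(n,wpos(u,v,z,s).round(4))
print(r.calibration('wrist'))
f(312,176,.166,'hnear');f(312,246,.166,'hfar');f(313,123,.096,'lid');f(313,85,.026,'tick');f(427,122,.008,'ptip')
f(251,187,.096,'gl');f(376,186,.096,'gr');f(314,244,.096,'gf');f(356,93,.08,'hinge');f(267,92,.077,'tip')
E
```

```text
{'K': array([[309.70691629,   0.        , 315.89359419],
       [  0.        , 309.70691629, 199.22575448],
       [  0.        ,   0.        ,   1.        ]]), 'T_tool_cam': array([[-4.18812365e-04, -9.50406197e-01, -3.11011069e-01,
         7.98291483e-02],
       [ 9.99999899e-01, -3.48054821e-04, -2.83008783e-04,
         1.03251437e-03],
       [ 1.60724399e-04, -3.11011156e-01,  9.50406247e-01,
        -1.42895069e-01],
       [ 0.00000000e+00,  0.00000000e+00,  0.00000000e+00,
         1.00000000e+00]])}
hnear [0.4912 0.0189 0.166 ]
hfar [0.5175 0.0638 0.166 ]
lid [ 0.4755 -0.0075  0.096 ]
tick [ 0.4572 -0.0398  0.026 ]
ptip [0.3581 0.0619 0.008 ]
gl [0.5543 0.0136 0.096 ]
gr [0.4541 0.0709 0.096 ]
gf [0.5331 0.0929 0.096 ]
hinge [ 0.4278 -0.0113  0.08  ]
tip [ 0.4981 -0.0538  0.077 ]
```

Request:
drive_tool:
  rows:
    - [[0.001,-0.003,-0.03],[0,0,0]]
    - [[0,0,-0.03],[0,0,0]]
    - [[0,0,-0.025],[0,0,0]]
    - [[0,0,-0.01],[0,0,0]]
    - [[0,0,0],[0,0,0]]

```text
time: 10.38
position: [0.5061, 0.0415, 0.1309]
tool_rot: [[-0.505, -0.863, -0.002], [-0.863, 0.505, -0.0], [0.001, 0.001, -1.0]]
contact_force: [0.0, 0.1, 0.8]
opening: 0.0852
```

```bash
python3 - <<'E'
from h import *
s=r.state();print(s['position'],s['contact_force'])
im,d=r.get_image('wrist');save('w7.png',im)
im,d=r.get_image('scene');cv2.imwrite('pics/s7.png',cv2.convertScaleAbs(cv2.resize(im[110:240,230:360][:,:,::-1],None,fx=4.5,fy=4.5,interpolation=2),alpha=2))
E
```

```text
[0.50613811 0.0415293  0.13089186] [0.02612451 0.08735147 0.83233784]
```

View pics/w7.png

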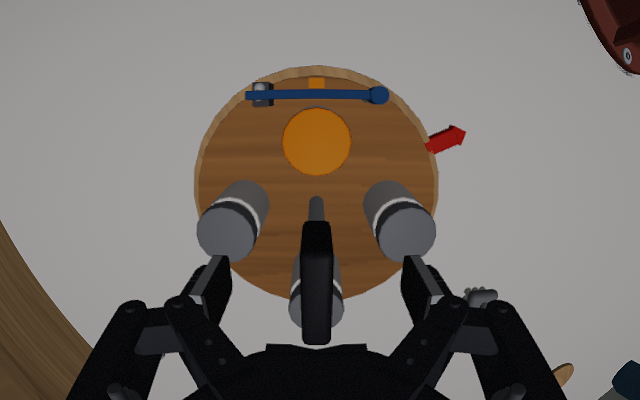

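View pics/s7.png

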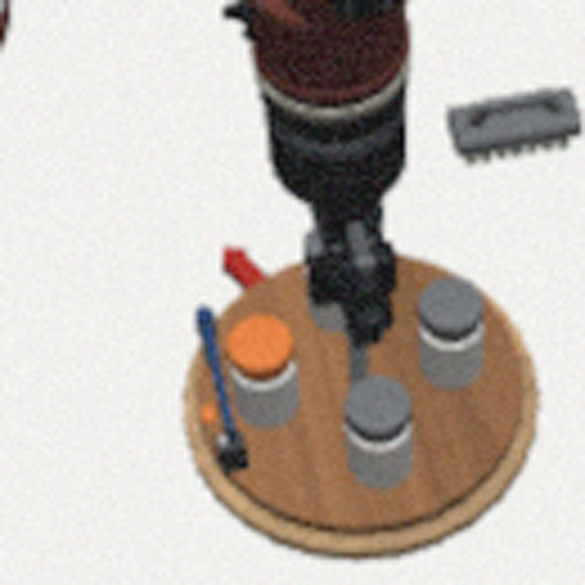

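```bash
python3 - <<'E'
from h import *
s=r.state();f=lambda u,v,z,n:print(n,(np.array(s['tool_rot']).T@(wpos(u,v,z,s)-s['position'])).round(4),wpos(u,v,z,s).round(4))
f(317,222,.166,'n');f(317,343,.166,'f');f(317,141,.096,'lid');f(317,83,.026,'tick');f(466,131,.008,'ptip');f(428,149,.008,'proot')
E
```

```text
n [ 0.0351  0.0014 -0.034 ] [0.4883 0.0122 0.166 ]
f [-0.028   0.0015 -0.034 ] [0.52   0.0667 0.166 ]
lid [0.0568 0.0016 0.036 ] [ 0.4772 -0.0064  0.096 ]
tick [0.0945 0.0019 0.106 ] [ 0.458 -0.039  0.026]
ptip [0.0592 0.1404 0.1239] [0.3563 0.0615 0.008 ]
proot [0.0404 0.1026 0.1239] [0.3984 0.0586 0.008 ]
```

Request:
drive_tool:
  rows:
    - [[0,0,0],[0,0,0]]
    - [[0,0,0],[0,0,0]]
    - [[0,0,0],[0,0,0]]
    - [[0,0,0],[0,0,0]]
    - [[0,0,0],[0,0,0]]
    - [[0,0,0],[0,0,0]]
    - [[0,0,0],[0,0,0]]
  hand: 1
  force: 60

```text
time: 11.35
position: [0.5066, 0.0423, 0.1316]
tool_rot: [[-0.504, -0.864, -0.0], [-0.864, 0.504, 0.0], [-0.0, 0.0, -1.0]]
contact_force: [-2.5, 1.7, 5.8]
opening: 0.0131
```

Request:
drive_tool:
  rows:
    - [[0,0,0],[0,0,-0.06]]
    - [[0,0,0],[0,0,-0.1]]
    - [[0,0,0],[0,0,-0.1]]
    - [[0,0,0],[0,0,-0.1]]
    - [[0,0,0],[0,0,0]]

```text
time: 11.98
position: [0.5058, 0.0429, 0.1315]
tool_rot: [[-0.777, -0.63, -0.002], [-0.63, 0.777, 0.002], [0.0, 0.002, -1.0]]
contact_force: [-6.5, 5.0, 8.7]
opening: 0.0132
```

Request:
drive_tool:
  rows:
    - [[-0.0005,0.0005,0],[0,0,-0.1]]
    - [[0,0,0],[0,0,-0.1]]
    - [[-0.0005,0.0005,0],[0,0,-0.1]]
    - [[0,0,0],[0,0,-0.1]]
    - [[0,0,0],[0,0,-0.1]]
    - [[0,0,0],[0,0,-0.1]]
    - [[0,0,0],[0,0,-0.05]]
    - [[0,0,0],[0,0,0]]

```text
time: 12.98
position: [0.5051, 0.0446, 0.1315]
tool_rot: [[-0.999, -0.033, -0.001], [-0.033, 0.999, 0.003], [0.001, 0.003, -1.0]]
contact_force: [-3.7, 8.7, 8.8]
opening: 0.0133
```

```bash
python3 - <<'E'
from h import *
s=r.state();R=np.array(s['tool_rot']);print(s['position'],np.degrees(np.arctan2(R[1,0],R[0,0])))
im,d=r.get_image('wrist');save('w8.png',im)
im,d=r.get_image('top');save('t8f.png',im);cv2.imwrite('pics/t8.png',cv2.convertScaleAbs(cv2.resize(im[170:290,250:380][:,:,::-1],None,fx=5,fy=5,interpolation=2),alpha=2))
im,d=r.get_image('scene');save('s8f.png',im);cv2.imwrite('pics/s8.png',cv2.convertScaleAbs(cv2.resize(im[140:240,250:360][:,:,::-1],None,fx=6,fy=6,interpolation=2),alpha=2))
E
```

```text
[0.50513698 0.04462746 0.13153814] -178.13087789067228
```

View pics/w8.png

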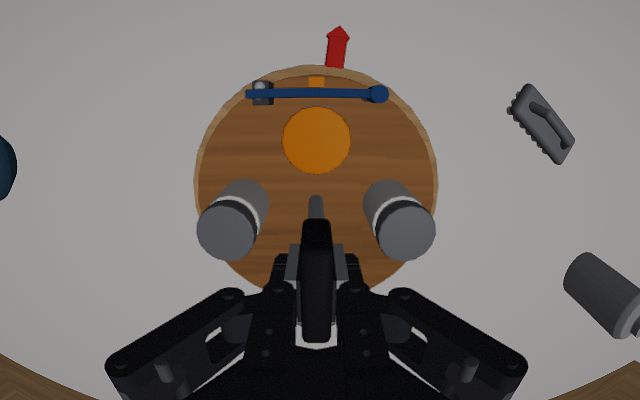

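View pics/t8.png

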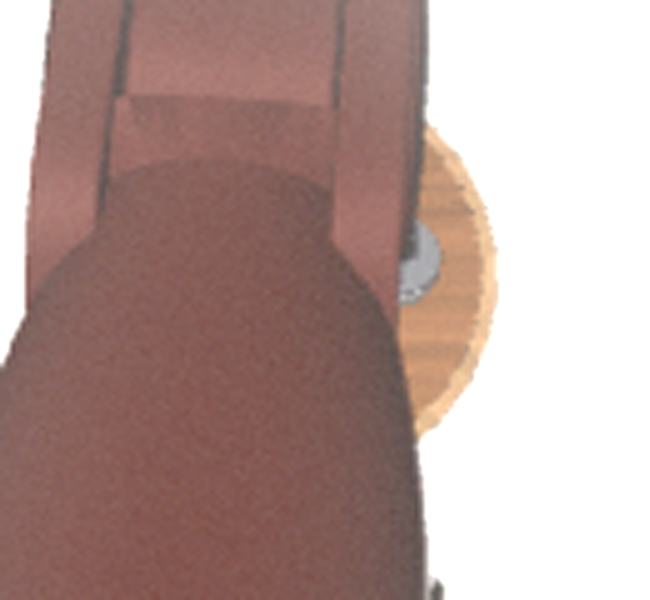

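View pics/s8.png

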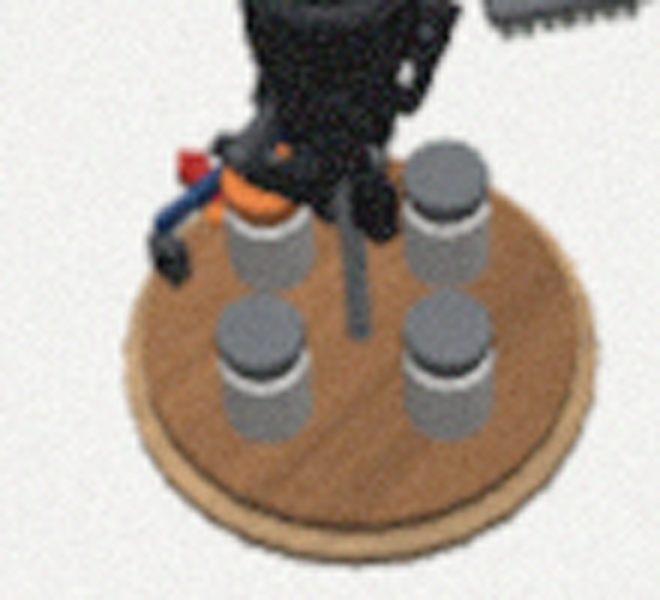

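```bash
cat > ang.py <<'E'
from h import *
import sys
def run(name):
    s=r.state();im,d=r.get_image('wrist');save(name,im)
    bgr=im[:,:,::-1];hsv=cv2.cvtColor(np.ascontiguousarray(bgr),cv2.COLOR_BGR2HSV);H,S,V=[hsv[...,i].astype(int) for i in range(3)]
    roi=np.zeros(H.shape,bool);roi[15:180,240:420]=1
    red=(((H<4)|(H>175))&(S>170)&(V>60)&roi);org=((H>8)&(H<20)&(S>225)&roi)
    L=lambda u,v,z:(np.array(s['tool_rot']).T@(wpos(u,v,z,s)-s['position']))[:2]
    def pts(m,z):
        n,lab,st,ce=cv2.connectedComponentsWithStats(m.astype(np.uint8))
        return [(st[i,4],ce[i].round(1),L(*ce[i],z).round(4)) for i in range(1,n) if st[i,4]>15]
    print('red',pts(red,.008));print('org',pts(org,.06))
    v,u=np.nonzero(red);P=np.array([L(a,b,.008) for a,b in zip(u,v)]);rv=v
    l=cv2.fitLine(P.astype(np.float32)*1000,cv2.DIST_L2,0,.01,.01).ravel();l=l*np.sign(l[0])
    print('pointer line dir deg',np.degrees(np.arctan2(l[1],l[0])),'mean',P.mean(0))
    n,lab,st,ce=cv2.connectedComponentsWithStats(org.astype(np.uint8))
    idx=[i for i in range(1,n) if st[i,4]>15]
    i=[k for k in idx if ce[k][1]<90 ]
    lid=max([k for k in idx],key=lambda k:st[k,4])
    plid=L(*ce[lid],.096)
    # jars lid pair line, and tick
    ptick=L(*ce[i[0]],.026) if i else None
    C=plid-np.array([.06,0]);print('lid',plid,'tick',ptick,'C~',C)
    if ptick is not None:
        print('tick ang from C',np.degrees(np.arctan2(*(ptick-C)[::-1])))
    print('pointer ang from C',np.degrees(np.arctan2(*(P.mean(0)-C)[::-1])))
    R=np.array(s['tool_rot']);print('yaw',np.degrees(np.arctan2(R[1,0],R[0,0])),s['position'],s['contact_force'],s['time'])
run(sys.argv[1])
E
python3 ang.py w9.png
```

```text
red [(np.int32(686), array([336.1,  47.7]), array([0.1274, 0.0175]))]
org [(np.int32(94), array([315.3,  81.9]), array([0.0941, 0.0001])), (np.int32(2607), array([309.4, 141.4]), array([ 0.0527, -0.004 ]))]
pointer line dir deg 7.8029604 mean [0.12747185 0.01754648]
lid [ 0.05743648 -0.00323665] tick [9.62381727e-02 7.39720525e-05] C~ [-0.00256352 -0.00323665]
tick ang from C 1.919136071655695
pointer ang from C 9.080599822236072
yaw -178.1006273266183 [0.50512614 0.04460954 0.131515  ] [-4.66767726  9.28022248  6.44697329] 13.125
```

Request:
drive_tool:
  rows:
    - [[0,0.0005,0],[0,0,-0.06]]
    - [[0,0.0005,0],[0,0,-0.065]]
    - [[0,0,0],[0,0,0]]
    - [[0,0,0],[0,0,0]]

```text
time: 13.68
position: [0.5052, 0.045, 0.1315]
tool_rot: [[-0.996, 0.092, -0.001], [0.092, 0.996, 0.002], [0.001, 0.002, -1.0]]
contact_force: [-4.3, 5.2, 7.3]
opening: 0.0134
```

```bash
python3 ang.py w10.png; python3 - <<'E'
import cv2
im=cv2.imread('pics/w10.png');c=cv2.resize(im[10:190,240:400],None,fx=3.3,fy=3.3,interpolation=2);cv2.imwrite('pics/w10z.png',cv2.convertScaleAbs(c,alpha=1.5))
E
```

```text
red [(np.int32(706), array([316.7,  46.3]), array([0.1286, 0.0011]))]
org [(np.int32(91), array([315.7,  82. ]), array([0.0941, 0.0003])), (np.int32(2776), array([310.8, 141.7]), array([ 0.0526, -0.0031]))]
pointer line dir deg 1.458928 mean [0.12814334 0.00100146]
lid [ 0.05732336 -0.00253066] tick [0.09618687 0.00029954] C~ [-0.00267664 -0.00253066]
tick ang from C 1.639780128810655
pointer ang from C 1.5466018431340671
yaw 174.71177728043506 [0.5051628  0.04498009 0.1315371 ] [-4.34502567  5.16668607  7.27972327] 13.675
```

View pics/w10z.png

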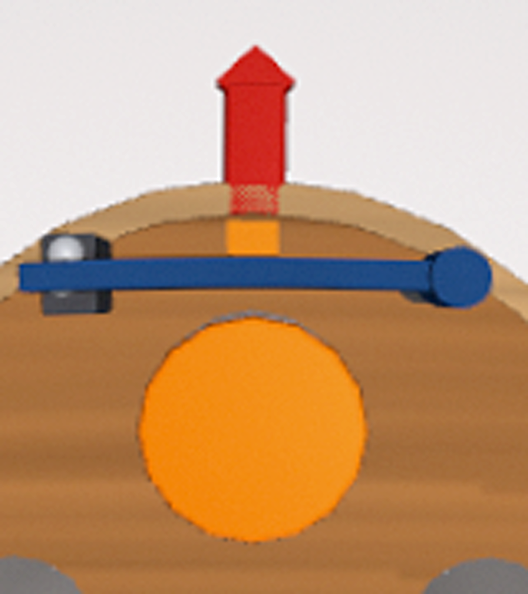

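```bash
cat > fine.py <<'E'
from h import *
import sys
ims=[];s=r.state()
for i in range(2): im,d=r.get_image('wrist');ims.append(im.astype(float))
im=np.mean(ims,0)
L=lambda u,v,z:(np.array(s['tool_rot']).T@(wpos(u,v,z,s)-s['position']))[:2]
def edges(sig,v,lo,hi):
    x=sig[v,lo:hi];th=(x.max()+x.min())/2;ix=np.nonzero(x>th)[0]
    a,b=ix[0],ix[-1];ea=a-(x[a]-th)/(x[a]-x[a-1]);eb=b+(x[b]-th)/(x[b]-x[b+1]);return lo+ea,lo+eb
sr=im[...,0]-im[...,1]; so=im[...,0]-im[...,2]
for n,sig,rows,z,lo,hi in(('ptr',sr,range(28,66,3),.008,290,345),('tick',so,range(79,87,2),.026,300,332),('lid',so,range(115,170,8),.096,270,360)):
    o=[]
    for v in rows:
        a,b=edges(sig,v,lo,hi);o.append([v,(a+b)/2,b-a,*(1000*L((a+b)/2,v,z))])
    o=np.array(o);print(n);print(o.round(2));print('med',np.median(o,0).round(2))
R=np.array(s['tool_rot']);print('yaw',np.degrees(np.arctan2(R[1,0],R[0,0])),s['contact_force'],r.state()['time'])
E
python3 fine.py
```

```text
ptr
[[ 28.   316.99  11.17 144.99   1.35]
 [ 31.   316.85  16.89 142.27   1.23]
 [ 34.   317.05  22.94 139.55   1.4 ]
 [ 37.   317.08  18.91 136.85   1.42]
 [ 40.   316.89  18.   134.16   1.26]
 [ 43.   316.91  18.14 131.48   1.28]
 [ 46.   316.91  18.13 128.81   1.27]
 [ 49.   316.78  17.92 126.14   1.17]
 [ 52.   316.79  17.96 123.49   1.17]
 [ 55.   316.79  18.   120.85   1.17]
 [ 58.   316.79  18.05 118.21   1.17]
 [ 61.   316.78  18.12 115.58   1.16]
 [ 64.   316.69  18.06 112.96   1.09]]
med [ 46.   316.85  18.05 128.81   1.23]
tick
[[ 79.   316.04  15.64  98.63   0.53]
 [ 81.   316.05  15.63  97.02   0.54]
 [ 83.   316.09  15.71  95.41   0.56]
 [ 85.   316.09  15.69  93.8    0.56]]
med [ 82.   316.07  15.66  96.21   0.55]
lid
[[115.   316.35  46.25  72.83   0.68]
 [123.   316.13  58.92  68.2    0.55]
 [131.   316.36  66.03  63.56   0.68]
 [139.   316.17  68.83  58.89   0.58]
 [147.   316.3   66.55  54.2    0.65]
 [155.   316.23  61.37  49.47   0.61]
 [163.   316.31  49.84  44.69   0.65]]
med [139.   316.3   61.37  58.89   0.65]
yaw 174.71111299381562 [-4.9330754   4.54396886  7.28751557] 13.825
```

Request:
drive_tool:
  rows:
    - [[0,0,0],[0,0,-0.006]]
    - [[0,0,0],[0,0,0]]
    - [[0,0,0],[0,0,0]]
    - [[0,0,0],[0,0,0]]

```text
time: 14.32
position: [0.5052, 0.045, 0.1316]
tool_rot: [[-0.995, 0.098, -0.001], [0.098, 0.995, 0.002], [0.001, 0.002, -1.0]]
contact_force: [-4.3, 5.2, 6.3]
opening: 0.0135
```

```bash
python3 fine.py|grep -E "med|yaw"
```

```text
med [ 46.   316.12  17.84 128.81   0.6 ]
med [8.2000e+01 3.1545e+02 1.5430e+01 9.6220e+01 6.0000e-02]
med [1.3900e+02 3.1571e+02 6.1330e+01 5.8890e+01 3.0000e-01]
yaw 174.39181747667183 [-4.25539051  5.22707763  6.30324802] 14.425
```

Request:
drive_tool:
  rows:
    - [[0,0,0],[0,0,-0.008]]
    - [[0,0,0],[0,0,0]]
    - [[0,0,0],[0,0,0]]
    - [[0,0,0],[0,0,0]]

```text
time: 14.92
position: [0.5052, 0.045, 0.1315]
tool_rot: [[-0.994, 0.106, -0.001], [0.106, 0.994, 0.002], [0.001, 0.002, -1.0]]
contact_force: [-4.9, 6.7, 7.8]
opening: 0.0133
```

```bash
python3 fine.py|grep -E "med|yaw"
```

```text
med [ 46.   314.86  17.86 128.81  -0.46]
med [8.2000e+01 3.1546e+02 1.5450e+01 9.6220e+01 6.0000e-02]
med [1.3900e+02 3.1566e+02 6.1260e+01 5.8900e+01 2.7000e-01]
yaw 173.93686280343167 [-4.88626305  6.65817001  7.80940761] 15.025
```

Request:
drive_tool:
  rows:
    - [[0,0,0],[0,0,0]]
    - [[0,0,0],[0,0,0]]
    - [[0,0,0],[0,0,0]]
    - [[0,0,0],[0,0,0]]

```text
time: 15.52
position: [0.5052, 0.045, 0.1315]
tool_rot: [[-0.994, 0.106, -0.001], [0.106, 0.994, 0.002], [0.001, 0.002, -1.0]]
contact_force: [-4.8, 5.8, 7.4]
opening: 0.0135
```

```bash
python3 fine.py|grep -E "med|yaw"; python3 - <<'E'
from h import *
im,d=r.get_image('wrist');save('w12.png',im)
im,d=r.get_image('scene');save('s12.png',im)
for l in('dispenser','brush','sugar_bowl','whisk'): print(l,[(np.round(x['position'],4).tolist(),round(x['conf'],2)) for x in r.boxes_of('scene',l)[:1]])
E
```

```text
med [ 46.   314.87  17.87 128.81  -0.45]
med [8.2000e+01 3.1545e+02 1.5440e+01 9.6220e+01 6.0000e-02]
med [1.3900e+02 3.1567e+02 6.1210e+01 5.8900e+01 2.7000e-01]
yaw 173.9366639648519 [-4.83179677  5.82732342  7.37612689] 15.625
dispenser [([0.623, 0.4071, 0.1018], 0.71)]
brush [([0.4303, 0.271, 0.0266], 0.83)]
sugar_bowl [([0.4873, -0.3828, 0.0672], 0.56)]
whisk [([0.7847, 0.1307, 0.0086], 0.58)]
```

View pics/w12.png

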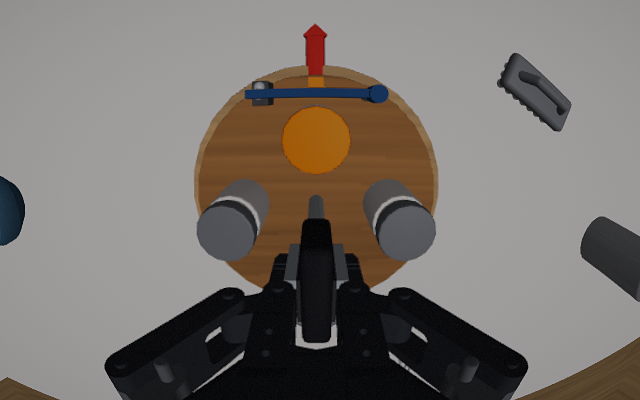

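View pics/s12.png

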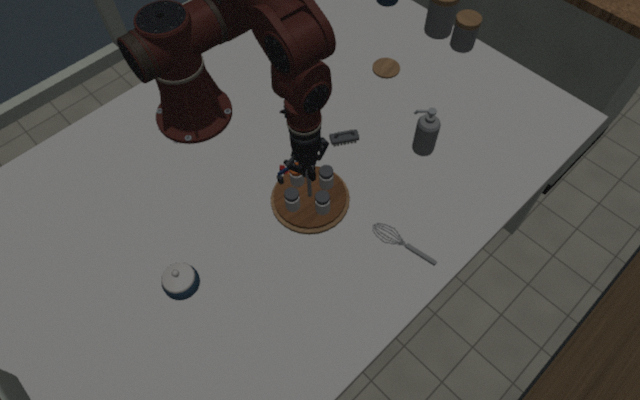

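The wrist view shows the keeper shut at about row 93, with the tick at (315.5, 82) and the pointer tip at (315, 27) in line. The scene view shows the other items where they were.

```bash
python3 -c "
from cell import r
print(r.hand_in(), r.state()['time'])"
```

```text
the job is handed in; nothing more can be done
the job is handed in; nothing more can be done
```

The keeper bar is shut in its catch, and the orange-lidded jar faces the red pointer to within about 0.2°. I handed the job in at about 16 s, still gripping the handle.

- **Keeper:** I pushed the bar shut with the closed fingers until it met the stop, at about 14 N. In the top view it then lay along 329.7°, which matches the shut direction. The turntable did not move, and the bar was still shut in the last picture.
- **Turn:** I gripped the handle at 60 N and turned the table about 65° clockwise. My first fine correction of 0.3° only twisted the grip, and the table stayed put. A second one left the jar about 0.15° past the pointer, or 0.3 mm at the tick, which is near the limit of what I could measure. Two readings about 0.6 s apart agreed, so the table was still.
- **Other objects:** The dispenser, nail brush, sugar bowl and whisk read within about 5 mm of their first positions, which is about the detector's error. They look unmoved in the scene view.
- **Disagreement:** The cameras differed by 3–5 mm on where the carousel's axis is. I therefore took the final alignment from the wrist picture alone, comparing tick, lid and pointer. While holding, the wrist carried a steady force of about 10 N.

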